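Put returned Wi-Fi units on the charging shelf

TASK

Switch the charging shelf off at its rotary switch, then set all the returned units from the mat squarely on its pads in two neat side-by-side rows: the towers upright in the back row, the flat travel routers in the front row, each row filled from its left end (as seen from the robot) without a gap. When every unit is in its place, turn the switch back on until it clicks. Handle no unit while the power is on, and leave the mug and the screwdriver alone.

Things in the scene. Friction and masses are not known exactly. Their poses are not given: they have to be found in the camera images.
- shelf: Low fixed plywood charging shelf, 240 mm deep (x), 320 mm wide (y), top 34 mm above the table. Origin under its centre at table level; x points to its back (away from the robot), y to its left end. Grey pads are inlaid flush: a back row of three square and a front row of four oblong ones, the leftmost in line; rows 128 mm apart, pads 68 mm apart along a row. Place and yaw vary.
- back0 (a point): centre, on the board's top surface, of the first square pad (56 mm) of the back row, for a tower, counted from the left end (shelf +y) as seen from the robot
- back1 (a point): centre, on the board's top surface, of the second square pad (56 mm) of the back row, for a tower, counted from the left end (shelf +y) as seen from the robot
- back2 (a point): centre, on the board's top surface, of the third square pad (56 mm) of the back row, for a tower, counted from the left end (shelf +y) as seen from the robot
- front0 (a point): centre, on the board's top surface, of the first oblong pad (48 mm deep, 60 mm wide) of the front row, for a travel router, counted from the left end (shelf +y) as seen from the robot
- front1 (a point): centre, on the board's top surface, of the second oblong pad (48 mm deep, 60 mm wide) of the front row, for a travel router, counted from the left end (shelf +y) as seen from the robot
- front2 (a point): centre, on the board's top surface, of the third oblong pad (48 mm deep, 60 mm wide) of the front row, for a travel router, counted from the left end (shelf +y) as seen from the robot
- front3 (a point): centre, on the board's top surface, of the fourth oblong pad (48 mm deep, 60 mm wide) of the front row, for a travel router, counted from the left end (shelf +y) as seen from the robot
- tower0: Tower unit (mesh satellite): upright black block 52 x 52 mm in plan, 76 mm tall, about 0.2 kg. Origin at the centre of its underside, z up, x and y along its sides. Starts standing on the mat, a quarter turn is the same to it. May be absent (None); two or three of the towers are there.
- tower1: Tower unit (mesh satellite): upright black block 52 x 52 mm in plan, 76 mm tall, about 0.2 kg. Origin at the centre of its underside, z up, x and y along its sides. Starts standing on the mat, a quarter turn is the same to it. May be absent (None); two or three of the towers are there.
- tower2: Tower unit (mesh satellite): upright black block 52 x 52 mm in plan, 76 mm tall, about 0.2 kg. Origin at the centre of its underside, z up, x and y along its sides. Starts standing on the mat, a quarter turn is the same to it. May be absent (None); two or three of the towers are there.
- router0: Travel router: flat black box 44 mm (its x) by 56 mm (its y), 26 mm tall, about 0.1 kg. Origin at the centre of its underside, z up. Starts lying flat on the mat; either way round is the same. May be absent (None); three or four of the travel routers are there.
- router1: Travel router: flat black box 44 mm (its x) by 56 mm (its y), 26 mm tall, about 0.1 kg. Origin at the centre of its underside, z up. Starts lying flat on the mat; either way round is the same. May be absent (None); three or four of the travel routers are there.
- router2: Travel router: flat black box 44 mm (its x) by 56 mm (its y), 26 mm tall, about 0.1 kg. Origin at the centre of its underside, z up. Starts lying flat on the mat; either way round is the same. May be absent (None); three or four of the travel routers are there.
- router3: Travel router: flat black box 44 mm (its x) by 56 mm (its y), 26 mm tall, about 0.1 kg. Origin at the centre of its underside, z up. Starts lying flat on the mat; either way round is the same. May be absent (None); three or four of the travel routers are there.
- switch (a joint): Rotary power switch of the shelf, radians: 0 = on, 1.4 = off (end stops at both), growing anticlockwise seen from above. Starts on. A spring click holds it in each position: about 0.12 N m at the stops, falling to nothing half-way (0.7 rad), past which it is thrown to the other stop; let go before half-way it springs back.
- switch_grip (a point): Point on the switch's upright axis at the height to grip its bar, 51 mm above the table; turns with the bar. Black bar handle, 46 mm long (this frame's x), 14 mm thick (y), standing from 33 to 65 mm above the table, on a fixed grey box 74 mm square, 24 mm high. The white line on top points to the box's marks: towards the robot is on, to the right is off.
- mat: Thin grey desk mat, 340 x 300 x 2 mm, fixed, on which the units start; origin under its centre.
- mug: White mug, 76 mm across, 90 mm tall, standing near the work; origin under its centre. Leave it alone.
- screwdriver: Screwdriver 170 mm long lying on the table; origin at its middle. Leave it alone.
Things that resemble listed ones, but are neither listed nor needed, are in the scene too. What is shaped like the tower1 but red or yellow is not meant.

How it is judged:
By the outcome, as a careful person would: the job done as asked, in the order asked, and still so for the second after the job is handed in, with the robot touching nothing.
Of tower0, tower1, tower2 only 2 to 3 are there at a start; the rules pass over those that are not, and their reading is None.
Of router0, router1, router2, router3 only 3 to 4 are there at a start; the rules pass over those that are not, and their reading is None.
At some moment in a run one of router0, router1, router2, router3 may be knocked a few centimetres aside while the robot is not near it.
It also fails if it takes over 210 s, if anything falls off the work surface, if the arm or the gripper's body presses on something with over 40 N, if the wrist force passes 120 N, or if a joint passes its speed limit or range.

ROBOT

A 7-joint arm with a two-finger parallel gripper is mounted at the origin on the work surface. World frame = base frame: x ahead of the robot, y to its left, z up, the work surface at z = 0. Lengths are in m, angles in rad, forces in N, time in s.
With the tool pointing down it reaches from about 0.35 to 0.9 m from the base axis. Payload 8.1 kg.
Tool frame: the origin (TCP) lies where the fingers leave the gripper's body, on its centre line; the fingertips stand 66 mm ahead of it and the grasp point (between the pads) lies 47 mm ahead of it; z points along the fingers, y is the line along which they close (so a half turn about z gives the same grasp; the last joint's range is limited). The gripper opens to 92 mm and grips with 3 to 60 N. Pads are 19 mm wide; open, the fingers measure 130 mm over their backs; the gripper's body (75 mm by 190 mm) begins 47 mm behind the grasp point.
Start: joints at [1, 0.434, 0.025, 1.573, -0.012, 1.134, -0.075], TCP at [0.282, -0.558, 0.292] pointing down, gripper open.
Joint ranges: [-2.62, 2.62], [-0.44, 2.09], [-1.27, 1.32], [0.08, 2.57], [-1.32, 4.46], [0.12, 2], [-2.74, 2.74]. Speed limits (rad/s): [2.22, 2.22, 3.01, 3.01, 3.14, 3.14, 3.14].

INTERFACE

Orientations are given as [roll, pitch, yaw] about the fixed x, y, z axes, in that order (R = Rz(yaw) Ry(pitch) Rx(roll)).
In Python, from rig import bot, eyes gives the robot as it stands.
- The arm moves only by the tool jog_arm, never from a script. Its arguments are lists of equal length, an entry for each row: "jaw": the opening, from 0 (shut) to 1 (fully open); "offset": the shift along the tool's x, y, z normalised to -1 to 1, where 1 is 30 cm, a list of three; "turn": the turn, a rotation vector about the tool's x, y, z normalised to -1 to 1, where 1 is 90 degrees, a list of three. In form: {"jaw": [jaw, ...], "offset": [[dx, dy, dz], ...], "turn": [[wx, wy, wz], ...]}. A call has exactly 10 rows; each row shifts and turns the commanded pose from where the row before left it, along the tool's axes as they then stand; what a row does not reach is not made up. A row lasts 1/8 s, in which the tool goes at most 62.5 mm and 10.7 degrees, less where a joint would pass 70% of its speed; a pose out of reach is approached as far as the arm can. A call with a number of a shift or a turn outside -1 to 1 is refused whole. A call with a gripper value outside its range is refused whole. The fingers move at their own pace and stop on an object; "grip_force" is the grip in N (left out, the last holds). Time passes only in rows, so rows that do not move let the fingers close, or fill a call up. It gives the time, the measured TCP pose, the force, the opening and the grip force at its end, in the units of the state.
- bot.observe(): the state, without advancing time (a new reading comes with each control period).
- eyes.capture(name): name is "side" or "top"; returns a dict with "image" (400x640x3 uint8, red, green, blue), "intrinsics" (3x3 intrinsics, pixels), "cam_to_world" (4x4, takes a point from camera to world coordinates). Camera axes: x right, y down, z forward; pixel columns grow to the right and rows downward; lengths in m; the calibration is good to about 2 mm. A picture is of the moment at which its call begins. There is no depth.
- bot.finish_job(): hands the job in; it is judged then, once.
The state is a dict: "t": time; "joints": joint angles; "joint_velocities": joint speeds; "tau": joint torques, N m; "tool_pos": TCP position; "eef_rot": TCP orientation; "wrist_force": force on the tool from outside, world axes, zero at the start; "torque": the same for the moment, N m; "opening": finger opening in m; "grip_force": force on a finger pad.
Only numpy, scipy, OpenCV 4.12 (cv2) and the standard library are available. Lean on these libraries where they do the work, as an engineer would, in place of code of your own. Each camera call takes 0.05 s, during which the arm holds its last target. There are 200 camera calls.

## Working session

There is one attempt and no reset: what is moved stays moved. The work goes in short steps, Python scripts to look and compute and a tool call to move; the robot and the scene stay as the last step left them, time stands still between calls to the robot, and variables do not carry over. Pictures are saved under pics/ and viewed, at most 14 in all, crops included, and the job is handed in when it is done.

Besides the shell and the picture viewer there is one more tool, called after "Call:" as a command line: name --argument value ..., lists and objects as JSON in quotes. jog_arm: Moves the arm, as the interface text tells. Its arguments: {"type":"object","properties":{"jaw":{"type":"array"},"offset":{"type":"array"},"turn":{"type":"array"},"grip_force":{"type":"number"}},"required":["jaw","offset","turn"]}

```bash
ls; mkdir -p pics; python3 - <<'E'
from rig import bot, eyes
import cv2,numpy as np
print(bot.observe())
for n in("top","side"):
    c=eyes.capture(n); cv2.imwrite(f"pics/{n}0.png",c["image"][:,:,::-1]); np.savez(f"pics/{n}0.npz",**c)
    print(n,c["intrinsics"].round(1).tolist(),c["cam_to_world"].round(3).tolist())
E
```

```text
pics
{'t': 0.0, 'joints': array([ 1.00039063,  0.43521811,  0.02497492,  1.57410751, -0.01160124,
        1.13396429, -0.075118  ]), 'joint_velocities': array([ 0.00037472,  0.00086879, -0.00030291, -0.0002173 ,  0.0001353 ,
       -0.0011763 ,  0.00013626]), 'tau': array([-6.82403206e-04, -6.67861319e+01,  9.84687880e-01, -3.14456928e+01,
       -6.05695182e-02,  4.30466223e-02,  2.12839905e-04]), 'tool_pos': array([ 0.28160473, -0.5575107 ,  0.2914439 ]), 'eef_rot': array([-3.14004683e+00,  1.40968019e-04,  4.67715597e-01]), 'wrist_force': array([ 1.03120468, -0.77026343, -0.22872043]), 'torque': array([ 0.0262923 ,  0.01642303, -0.00928776]), 'grip_force': 0.0, 'opening': 0.0914370437061846}
top [[452.9, 0.0, 323.8], [0.0, 452.9, 203.8], [0.0, 0.0, 1.0]] [[0.02, -0.996, 0.089, 0.413], [-1.0, -0.019, 0.007, -0.036], [-0.005, -0.089, -0.996, 1.473], [0.0, 0.0, 0.0, 1.0]]
side [[373.5, 0.0, 313.9], [0.0, 373.5, 202.0], [0.0, 0.0, 1.0]] [[-0.934, -0.17, 0.313, 0.16], [-0.355, 0.502, -0.789, 0.9], [-0.024, -0.848, -0.529, 0.713], [0.0, 0.0, 0.0, 1.0]]
```

View pics/top0.png

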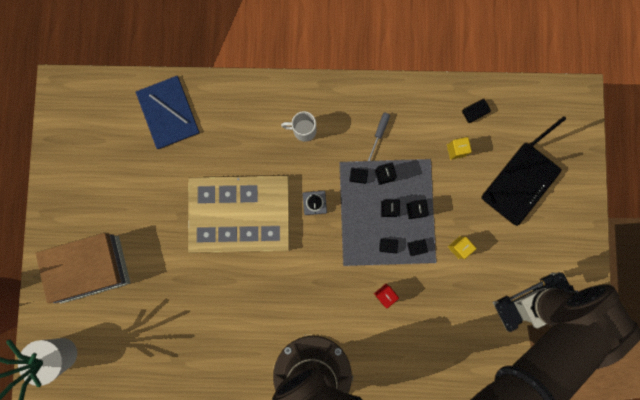

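View pics/side0.png

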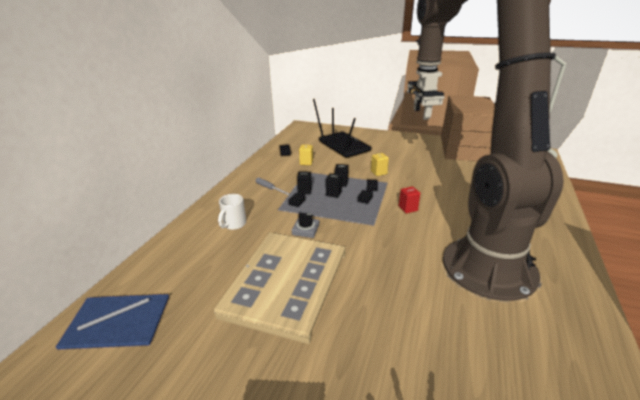

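The top view shows the shelf at (238,214) with pads in rows v≈194 and v≈234, and the switch at (315,203). Six black units are on the mat, at (358,176), (386,173), (391,208), (417,209), (389,245) and (418,247). The lookalikes to avoid are the black box off the mat at (476,110), the yellow boxes at (459,148) and (463,246), the red box at (387,296), and the big router at (522,183).

Next are close crops to check these choices.

```bash
python3 - <<'E'
import cv2,numpy as np
t=cv2.imread("pics/top0.png")[150:275,285:445]; s=cv2.imread("pics/side0.png")[155:245,255:415]
g=lambda a:np.clip(255*(a/255.)**.6,0,255).astype(np.uint8)
t=cv2.resize(g(t),(700,547),interpolation=cv2.INTER_CUBIC); s=cv2.resize(g(s),(800,450),interpolation=cv2.INTER_CUBIC)
cv2.imwrite("pics/ct.png",t);cv2.imwrite("pics/cs.png",s)
E
```

```text
(no output)
```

View pics/ct.png

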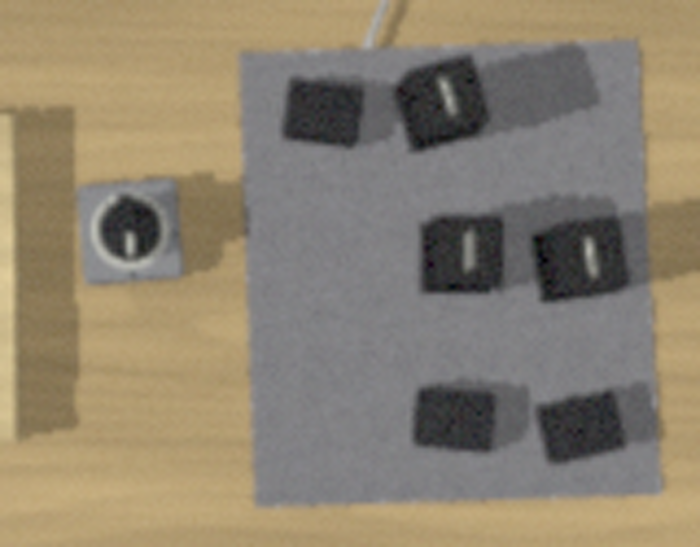

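View pics/cs.png

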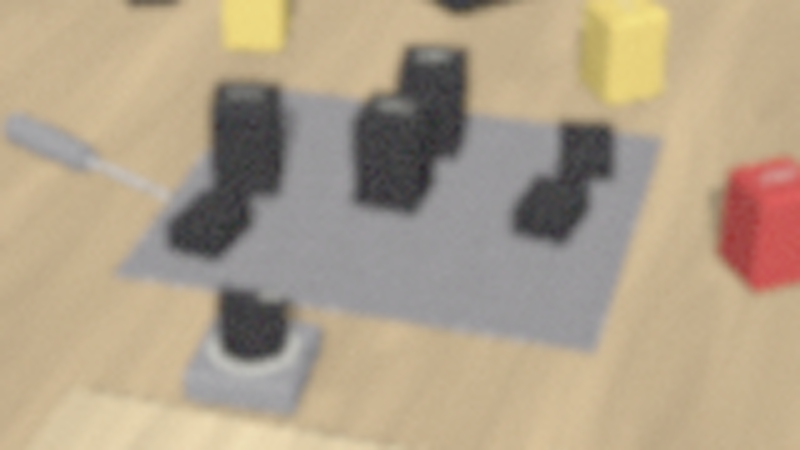

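Six units are confirmed in the crops:
- **Towers (tall, white stripe):** (386,173), (391,208) and (417,209).
- **Routers (low):** (358,176), (389,245) and (418,247).

The switch line points towards the robot, so the power is on. Next I'll measure.

```bash
cat > h.py <<'E'
from rig import bot, eyes
import cv2, numpy as np
from scipy.spatial.transform import Rotation as Ro
def cap(n,save=None):
    c=eyes.capture(n)
    if save: cv2.imwrite(f"pics/{save}.png",c["image"][:,:,::-1])
    return c
def cast(c,uv,z):
    uv=np.atleast_2d(np.asarray(uv,float)); K=c["intrinsics"]; T=c["cam_to_world"]
    d=np.c_[(uv-K[:2,2])/K[0,0],np.ones(len(uv))]@T[:3,:3].T
    return (T[:3,3]+d*((z-T[2,3])/d[:,2])[:,None])[:,:2]
def proj(c,P):
    T=np.linalg.inv(c["cam_to_world"]); p=np.atleast_2d(P)@T[:3,:3].T+T[:3,3]
    return (p[:,:2]/p[:,2:])*c["intrinsics"][0,0]+c["intrinsics"][:2,2]
def tri(ca,a,cb,b):
    A=[];B=[]
    for c,uv in((ca,a),(cb,b)):
        o=c["cam_to_world"][:3,3]; d=c["cam_to_world"][:3,:3]@np.r_[(np.array(uv)-c["intrinsics"][:2,2])/c["intrinsics"][0,0],1]
        d/=np.linalg.norm(d); M=np.eye(3)-np.outer(d,d); A.append(M);B.append(M@o)
    p=np.linalg.solve(sum(A),sum(B)); return p
def blobs(m,lo,hi):
    r=[]
    for k in cv2.findContours(m.astype(np.uint8),cv2.RETR_EXTERNAL,cv2.CHAIN_APPROX_NONE)[0]:
        a=cv2.contourArea(k)
        if lo<a<hi: r.append((k[:,0,:],a,k[:,0,:].mean(0)))
    return r
def prism(c,cnt,z0,h,size,yaw=None):
    """centre and yaw of a box from its outline: far edges lie on its top, near edges on its foot"""
    top=cast(c,cnt,z0+h); bot_=cast(c,cnt,z0); cam=c["cam_to_world"][:2,3]
    def ext(th):
        u=np.array([[np.cos(th),np.sin(th)],[-np.sin(th),np.cos(th)]]); t=top@u.T; b=bot_@u.T; k=u@cam
        out=[]
        for i in(0,1):
            hi=t[:,i].max() if t[:,i].max()>k[i] else b[:,i].max()
            lo=t[:,i].min() if t[:,i].min()<k[i] else b[:,i].min()
            out.append((lo,hi))
        return np.array(out),u
    ths=np.radians(np.arange(-45,45,.5)) if yaw is None else [yaw]
    # smallest bounding extent over yaw
    th=min(ths,key=lambda t:np.prod(np.ptp(ext(t)[0],axis=1)))
    e,u=ext(th); return u.T@e.mean(1),np.degrees(th),np.ptp(e,axis=1)
def units(c,roi=((335,440),(150,275)),thr=45):
    g=c["image"].max(2); m=np.zeros_like(g,bool); (a,b),(p,q)=roi
    m[p:q,a:b]=g[p:q,a:b]<thr
    return blobs(m,60,700)
E
python3 - <<'E'
from h import *
t=cap("top");s=cap("side")
g=t["image"].astype(int)
for p in((391,208),(389,245),(400,172),(360,215),(206,194),(206,190),(210,210),(315,195),(306,195)): print(p,g[p[1],p[0]])
for k,a,c in units(t): print(c.round(1),a)
for c,n,roi in((t,"top",(180,300,170,260)),(s,"side",(210,350,230,340))):
    im=c["image"].astype(int); sat=im.max(2)-im.min(2); m=(sat<35)&(im.max(2)<200); x0,x1,y0,y1=roi
    mm=np.zeros_like(m); mm[y0:y1,x0:x1]=m[y0:y1,x0:x1]
    print(n,[(b[2].round(1).tolist(),b[1]) for b in blobs(mm,60,700)])
im=g;sat=im.max(2)-im.min(2);m=np.zeros(sat.shape,bool);m[185:222,296:332]=(sat[185:222,296:332]<28)
for k,a,c in blobs(m,150,900): print("sw",c,a,cast(t,cv2.minAreaRect(k)[0],.024),cv2.minAreaRect(k))
E
```

```text
(391, 208) [78 77 72]
(389, 245) [21 18 24]
(400, 172) [53 53 54]
(360, 215) [74 76 77]
(206, 194) [175 175 166]
(206, 190) [90 90 92]
(210, 210) [194 167 107]
(315, 195) [44 44 42]
(306, 195) [96 94 98]
[417.5 247.1] 223.0
[388.9 245.3] 228.0
[417.2 208.6] 345.5
[390.4 207.5] 303.0
[358.7 175.2] 224.5
[385.5 173.4] 324.0
top [([227.3, 234.0], 251.0), ([205.8, 234.3], 239.5), ([269.9, 233.1], 250.5), ([248.5, 233.4], 225.0), ([227.1, 194.1], 255.5), ([206.1, 194.1], 255.5), ([248.3, 193.2], 263.5)]
side [([294.0, 308.8], 343.0), ([245.5, 296.5], 327.0), ([303.8, 288.7], 280.5), ([257.9, 278.0], 270.0), ([312.5, 270.9], 232.0), ([268.7, 261.4], 225.5), ([320.4, 254.9], 191.0), ([303.9, 232.7], 132.0)]
sw [314.45238095 202.51190476] 480.0 [[0.54649674 0.00531562]] ((314.2448425292969, 202.4379425048828), (22.837507247924805, 23.16969108581543), 85.2363510131836)
```

```bash
cat > meas.py <<'E'
from h import *
# local shelf layout (pad rows), leftmost in line; centred frame at front0: +y left
L=np.array([[128,0],[128,-68],[128,-136],[0,0],[0,-68],[0,-136],[0,-204]])/1000
def shelf(t):
    im=t["image"].astype(int); sat=im.max(2)-im.min(2); m=np.zeros(sat.shape,bool); r=(slice(170,260),slice(180,300)); m[r]=((sat<35)&(im.max(2)<200))[r]
    return np.array(sorted([b[2].tolist() for b in blobs(m,60,700)],key=lambda p:(p[1]>214,p[0])))
def fit(P):
    a=L-L.mean(0); b=P-P.mean(0); H=np.arctan2((a[:,0]*b[:,1]-a[:,1]*b[:,0]).sum(),(a*b).sum())
    R=np.array([[np.cos(H),-np.sin(H)],[np.sin(H),np.cos(H)]]); Q=a@R.T+P.mean(0); return Q,H,np.linalg.norm(Q-P,axis=1).max()
E
python3 - <<'E'
from meas import *
t=cap("top");s=cap("side")
P=shelf(t); Q,H,e=fit(cast(t,P,.034)); print("pads",Q.round(4).tolist(),"yaw deg",np.degrees(H),"maxres",e)
S=np.array([[268.7,261.4],[257.9,278],[245.5,296.5],[320.4,254.9],[312.5,270.9],[303.8,288.7],[294,308.8]])
S=S[[2,1,0,6,5,4,3]]
print("tri pads",[tri(t,P[i],s,S[i]).round(4).tolist() for i in range(7)])
for k,a,c in units(t):
    tall=a>260; h=.076 if tall else .026
    print("T" if tall else "R",c.round(1),*[np.round(x,4) for x in prism(t,k,.002,h,0)])
# stripe heights: bright spot on the towers in both views
def br(c,x0,x1,y0,y1):
    w=c["image"][y0:y1,x0:x1].max(2).astype(float); w=np.clip(w-70,0,None); ys,xs=np.mgrid[y0:y1,x0:x1]; return (xs*w).sum()/w.sum(),(ys*w).sum()/w.sum()
for a,b in(((383,392,166,178),(299,309,170,176)),((388,396,200,215),(329,337,173,178))): print("stripe tri",tri(t,br(t,*a),s,br(s,*b)).round(4))
# box of the switch, dark bar top & white line
c=cast(t,(314.24,202.44),.024); print(c)
for z in(.002,.024,.065): print(proj(s,[*c[0],z]).round(1))
w=t["image"][194:212,307:323].max(2); print(w)
E
```

```text
pads [[0.5652, 0.3522], [0.5679, 0.2842], [0.5706, 0.2163], [0.4373, 0.3471], [0.44, 0.2792], [0.4427, 0.2112], [0.4453, 0.1433]] yaw deg 2.2653707920499913 maxres 0.0006575598719346035
tri pads [[0.5658, 0.3521, 0.033], [0.5675, 0.2843, 0.0333], [0.5708, 0.2167, 0.0335], [0.4376, 0.3476, 0.0325], [0.4401, 0.2794, 0.0328], [0.443, 0.2118, 0.0332], [0.4456, 0.1435, 0.0332]]
R [417.5 247.1] [ 0.4104 -0.3282] 15.0 [0.0417 0.0549]
R [388.7 245.2] [ 0.4146 -0.2353] -4.5 [0.0438 0.0559]
T [417.2 208.4] [ 0.5313 -0.3212] 9.0 [0.0532 0.0539]
T [390.2 207.6] [ 0.5329 -0.2366] 1.0 [0.048 0.05 ]
R [358.7 175.2] [ 0.639  -0.1367] -6.0 [0.0435 0.0565]
T [385.4 173.3] [ 0.6419 -0.2197] 16.5 [0.05   0.0532]
stripe tri [ 0.6408 -0.218   0.0912]
stripe tri [ 0.5361 -0.2332  0.0877]
[[0.54648979 0.00533103]]
[[305.8 229.4]]
[[305.6 223.8]]
[[305.1 213.1]]
[[ 88  97  97 114  99  68  64  70  84 100  99  87  78  77  74  69]
 [ 96 101 116 138  99  48  25  24  42  61  75  87  87  75  64  65]
 [100 118 111  98  59  29  19  21  15  19  35  56  71  80  73  64]
 [123 131  87  44  22  16  14  17  17  10  14  21
[... 256 characters left out ...]
  16  16  13  12  15  44  95]
 [ 93  34  17  18  18  18  22  30  26  12  15  18  17  21  38  93]
 [101  38  18  18  23  19  42  86  56  19  15  18  14  20  39  95]
 [114  52  21  18  20  16  46 126  81  25   9  15  14  16  45  89]
 [122  73  29  18  21  17  49 137  92  26  14  14  17  27  66  91]
 [140 106  53  25  21  18  46 135  91  28  17  13  22  50  85  88]
 [131 141  93  43  28  18  40 112  83  30  17  17  50  85  97  80]
 [111 136 139 100  61  38  33  69  54  31  42  60  89 100  91  87]
 [100 112 135 143 135 115  75  80  83  80 119 134 127 101  99  98]
 [ 97 102 110 121 140 145 138 143 139 132 138 131 116 103  99  98]
 [ 97  99 100  98 109 118 123 120 122 118 113 108  96  99  99 101]]
```

Pads triangulate to z≈33 mm, against 34 given, and the fit residual is under 1 mm. Outline sizes match the units. The switch axis is at (0.5465, 0.0053), with its bar yawed about 4°. I'll move towards it now.

```bash
cat > plan.py <<'E'
from h import *
def plan(x,y,z,yawdeg,half=True):
    """shift first (present tool axes) and then turn; z is TCP height"""
    o=bot.observe(); R=Ro.from_euler("xyz",o["eef_rot"]); d=R.inv().apply(np.array([x,y,z])-o["tool_pos"])/.3
    D=Ro.from_euler("xyz",[np.pi,0,np.radians(yawdeg)]); w=(R.inv()*D).as_rotvec()/(np.pi/2)
    if half:
        w2=(R.inv()*Ro.from_euler("xyz",[np.pi,0,np.radians(yawdeg+180)])).as_rotvec()/(np.pi/2)
        if abs(w2[2])<abs(w[2]): w=w2
    print("t",round(o["t"],2),"pos",o["tool_pos"].round(4),"rpy",np.degrees(o["eef_rot"]).round(2),"open",round(o["opening"],4),"j",o["joints"].round(2),"F",o["wrist_force"].round(1))
    print("shift total",d.round(4),"rows>=",np.linalg.norm(d)/.19,"turn total",w.round(4),"rows>=",np.linalg.norm(w)/.11)
E
```

Call:
jog_arm --jaw '[1, 1, 1, 1, 1, 1, 1, 1, 1, 1]' --offset '[[0.1, -0.078, 0], [0.16, -0.125, 0], [0.16, -0.125, 0], [0.16, -0.125, 0], [0.16, -0.125, 0], [0.16, -0.125, 0], [0.16, -0.125, 0], [0.16, -0.125, 0], [0.16, -0.125, 0], [0.16, -0.125, 0]]' --turn '[[0, 0, 0], [0, 0, 0], [0, 0, 0], [0, 0, 0], [0, 0, 0], [0, 0, 0], [0, 0, 0], [0, 0, 0], [0, 0, 0], [0, 0, 0]]'

```text
t: 1.55
tool_pos: [0.5321, -0.0257, 0.2924]
eef_rot: [3.141, -0.0, 0.467]
wrist_force: [0.3, -0.6, -0.0]
opening: 0.0918
grip_force: 0.0
```

```bash
python3 -c "
from plan import *
plan(.5465,.0053,.2,4)"
```

```text
t 1.55 pos [ 0.5321 -0.0257  0.2924] rpy [ 1.7997e+02 -2.0000e-02  2.6780e+01] open 0.0918 j [ 0.15  0.3  -0.25  1.78  0.09  1.07 -1.24] F [ 0.3 -0.6 -0. ]
shift total [ 0.0893 -0.0708  0.3082] rows>= 1.7293384230551212 turn total [ 2.000e-04 -3.000e-04  2.531e-01] rows>= 2.300705117773054
```

Call:
jog_arm --jaw '[1, 1, 1, 1, 1, 1, 1, 1, 1, 1]' --offset '[[0.03, -0.024, 0.103], [0.03, -0.024, 0.103], [0.03, -0.024, 0.103], [0, 0, 0], [0, 0, 0], [0, 0, 0], [0, 0, 0], [0, 0, 0], [0, 0, 0], [0, 0, 0]]' --turn '[[0, 0, 0], [0, 0, 0], [0, 0, 0], [0, 0, 0.0845], [0, 0, 0.0845], [0, 0, 0.0845], [0, 0, 0], [0, 0, 0], [0, 0, 0], [0, 0, 0]]'

```text
t: 2.8
tool_pos: [0.5458, 0.0039, 0.1995]
eef_rot: [-3.142, 0.0, 0.07]
wrist_force: [0.8, -0.0, 0.3]
opening: 0.0917
grip_force: 0.0
```

```bash
python3 -c "
from plan import *
plan(.5465,.0053,.098,4)"
```

```text
t 2.8 pos [0.5458 0.0039 0.1995] rpy [-180.      0.      4.02] open 0.0917 j [ 0.01  0.41 -0.16  1.87  0.08  0.87 -1.68] F [ 0.8 -0.   0.3]
shift total [ 0.0026 -0.0044  0.3383] rows>= 1.780948960499424 turn total [-0.      0.      0.0002] rows>= 0.002263397358524613
```

Descend and close on the bar.

Call:
jog_arm --jaw '[1, 1, 1, 1, 0, 0, 0, 0, 0, 0]' --offset '[[0.001, -0.002, 0.115], [0.001, -0.002, 0.115], [0, 0, 0.108], [0, 0, 0], [0, 0, 0], [0, 0, 0], [0, 0, 0], [0, 0, 0], [0, 0, 0], [0, 0, 0]]' --turn '[[0, 0, 0], [0, 0, 0], [0, 0, 0], [0, 0, 0], [0, 0, 0], [0, 0, 0], [0, 0, 0], [0, 0, 0], [0, 0, 0], [0, 0, 0]]' --grip_force 25

```text
t: 4.05
tool_pos: [0.547, 0.0046, 0.0988]
eef_rot: [3.141, -0.001, 0.069]
wrist_force: [0.7, -1.9, 5.4]
opening: 0.0363
grip_force: 3.0
```

Call:
jog_arm --jaw '[0, 0, 0, 0, 0, 0, 0, 0, 0, 0]' --offset '[[0, 0, 0], [0, 0, 0], [0, 0, 0], [0, 0, 0], [0, 0, 0], [0, 0, 0], [0, 0, 0], [0, 0, 0], [0, 0, 0], [0, 0, 0]]' --turn '[[0, 0, 0], [0, 0, 0], [0, 0, 0], [0, 0, 0], [0, 0, 0], [0, 0, 0], [0, 0, 0], [0, 0, 0], [0, 0, 0], [0, 0, 0]]' --grip_force 25

```text
t: 5.3
tool_pos: [0.5471, 0.0045, 0.0989]
eef_rot: [3.141, -0.002, 0.07]
wrist_force: [0.1, -2.2, 6.7]
opening: 0.014
grip_force: 26.7
```

```bash
python3 -c "
from plan import *
plan(.5465,.0053,.098,84)
c=cap('side')['image'][120:270,240:400,::-1]; cv2.imwrite('pics/g1.png',cv2.resize(c,(640,600),interpolation=cv2.INTER_CUBIC))"
```

```text
t 5.3 pos [0.5471 0.0045 0.0989] rpy [ 1.7994e+02 -1.0000e-01  3.9800e+00] open 0.014 j [-0.01  0.55 -0.14  1.95  0.12  0.64 -1.72] F [ 0.1 -2.2  6.7]
shift total [-0.0019 -0.0027  0.0028] rows>= 0.022947505521838447 turn total [ 1.300e-03 -4.000e-04 -8.891e-01] rows>= 8.082360465698915
```

The opening is 14 mm, which matches the bar. Turn it off.

Call:
jog_arm --jaw '[0, 0, 0, 0, 0, 0, 0, 0, 0, 0]' --offset '[[0, 0, 0], [0, 0, 0], [0, 0, 0], [0, 0, 0], [0, 0, 0], [0, 0, 0], [0, 0, 0], [0, 0, 0], [0, 0, 0], [0, 0, 0]]' --turn '[[0, 0, -0.1], [0, 0, -0.1], [0, 0, -0.1], [0, 0, -0.1], [0, 0, -0.1], [0, 0, -0.1], [0, 0, -0.1], [0, 0, -0.1], [0, 0, -0.09], [0, 0, 0]]'

```text
t: 6.6
tool_pos: [0.5466, 0.0049, 0.0988]
eef_rot: [3.141, 0.0, 1.469]
wrist_force: [-2.1, -1.1, 9.6]
opening: 0.0138
grip_force: 29.2
```

Call:
jog_arm --jaw '[1, 1, 1, 1, 1, 1, 1, 1, 1, 1]' --offset '[[0, 0, 0], [0, 0, 0], [0, 0, 0], [0, 0, 0], [0, 0, -0.05], [0, 0, -0.12], [0, 0, -0.16], [0, 0, -0.16], [0, 0, -0.1], [0, 0, 0]]' --turn '[[0, 0, 0], [0, 0, 0], [0, 0, 0], [0, 0, 0], [0, 0, 0], [0, 0, 0], [0, 0, 0], [0, 0, 0], [0, 0, 0], [0, 0, 0]]'

```text
t: 7.85
tool_pos: [0.5468, 0.0058, 0.2779]
eef_rot: [3.138, -0.0, 1.468]
wrist_force: [0.3, -0.5, -0.0]
opening: 0.0917
grip_force: 0.0
```

```bash
python3 -c "
from plan import *
plan(.639,-.1367,.2,84)
c=cap('side')['image'][120:270,240:400,::-1]; cv2.imwrite('pics/g2.png',cv2.resize(c,(640,600),interpolation=cv2.INTER_CUBIC))"
```

```text
t 7.85 pos [0.5468 0.0058 0.2779] rpy [ 1.7979e+02 -2.0000e-02  8.4100e+01] open 0.0917 j [ 0.36  0.39 -0.63  1.75  0.26  1.08 -0.46] F [ 0.3 -0.5 -0. ]
shift total [-0.4408  0.3536  0.261 ] rows>= 3.2761044550745377 turn total [ 0.0023 -0.0003  0.0011] rows>= 0.02347575973157477
```

View pics/g2.png

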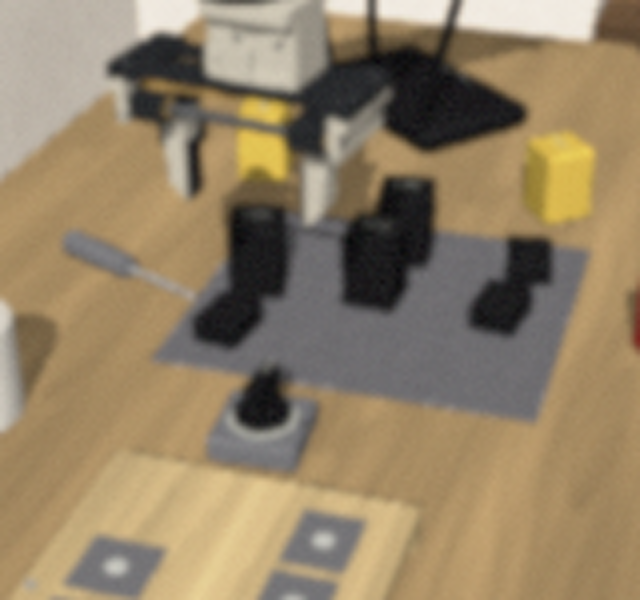

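The bar is turned (seen end-on) and the gripper is clear, so I'll re-check the units and then pick router A.

```bash
cat > see.py <<'E'
from plan import *
def see():
    t=cap("top"); out=[]
    for k,a,c in units(t):
        tall=a>265
        p,th,e=prism(t,k,.002,.076 if tall else .026,0); print("T" if tall else "R",c.round(1),int(a),p.round(4),"yaw",th,e.round(4))
E
python3 -c "
from see import *
see()
plan(.639,-.1367,.2,84)"
```

```text
R [417.5 247.1] 216 [ 0.4102 -0.3276] yaw 14.0 [0.0415 0.0534]
R [388.7 245.2] 216 [ 0.4144 -0.2357] yaw -4.5 [0.0435 0.0541]
T [417.  208.6] 330 [ 0.5313 -0.3203] yaw 8.0 [0.0526 0.0516]
T [390.4 207.6] 294 [ 0.5329 -0.2351] yaw 0.5 [0.0484 0.0465]
R [358.5 175.3] 210 [ 0.6392 -0.1366] yaw -7.0 [0.0422 0.0538]
T [385.4 173.4] 316 [ 0.6418 -0.2197] yaw 16.5 [0.0498 0.0523]
t 7.95 pos [0.5457 0.0052 0.275 ] rpy [-1.7996e+02  2.0000e-02  8.4090e+01] open 0.0917 j [ 0.36  0.4  -0.63  1.75  0.26  1.08 -0.46] F [-0.7 -0.  -1. ]
shift total [-0.4382  0.3583  0.2499] rows>= 3.256713616105618 turn total [-0.0005  0.0003  0.001 ] rows>= 0.010119868625973655
```

Call:
jog_arm --jaw '[1, 1, 1, 1, 1, 1, 1, 1, 1, 1]' --offset '[[-0.11, 0.09, 0.062], [-0.11, 0.09, 0.062], [-0.11, 0.09, 0.062], [-0.108, 0.088, 0.062], [0, 0, 0], [0, 0, 0.1], [0, 0, 0.1], [0, 0, 0.1], [0, 0, 0], [0, 0, 0]]' --turn '[[0, 0, 0], [0, 0, 0], [0, 0, 0], [0, 0, 0], [0, 0, 0], [0, 0, 0], [0, 0, 0], [0, 0, 0], [0, 0, 0], [0, 0, 0]]'

```text
t: 9.2
tool_pos: [0.6398, -0.1358, 0.1115]
eef_rot: [3.141, -0.0, 1.468]
wrist_force: [1.1, 0.5, 0.9]
opening: 0.0917
grip_force: 0.0
```

```bash
python3 -c "
from plan import *
plan(.639,-.1367,.071,84)"
```

```text
t 9.2 pos [ 0.6398 -0.1358  0.1115] rpy [ 1.7999e+02 -3.0000e-02  8.4120e+01] open 0.0917 j [ 0.44  0.72 -0.5   1.64  0.42  0.89 -0.32] F [1.1 0.5 0.9]
shift total [-0.0033 -0.0023  0.135 ] rows>= 0.7109176098169324 turn total [ 0.0001 -0.0003  0.0014] rows>= 0.012716200245351512
```

Call:
jog_arm --jaw '[1, 1, 1, 0, 0, 0, 0, 0, 0, 0]' --offset '[[-0.0033, -0.002, 0.07], [0, 0, 0.065], [0, 0, 0], [0, 0, 0], [0, 0, 0], [0, 0, 0], [0, 0, 0], [0, 0, 0], [0, 0, 0], [0, 0, 0]]' --turn '[[0, 0, 0], [0, 0, 0], [0, 0, 0], [0, 0, 0], [0, 0, 0], [0, 0, 0], [0, 0, 0], [0, 0, 0], [0, 0, 0], [0, 0, 0]]' --grip_force 15

```text
t: 10.45
tool_pos: [0.6389, -0.1375, 0.0703]
eef_rot: [-3.142, 0.0, 1.467]
wrist_force: [-0.3, 0.0, 0.7]
opening: 0.0437
grip_force: 15.0
```

```bash
python3 -c "
from plan import *
plan(.4373,.3471,.2,92.27)"
```

```text
t 10.45 pos [ 0.6389 -0.1375  0.0703] rpy [-180.      0.     84.08] open 0.0437 j [ 0.43  0.77 -0.47  1.66  0.45  0.82 -0.34] F [-0.3  0.   0.7]
shift total [ 1.5373 -0.8352 -0.4325] rows>= 9.485209494246 turn total [-0.     0.    -0.091] rows>= 0.8276836749202634
```

Call:
jog_arm --jaw '[0, 0, 0, 0, 0, 0, 0, 0, 0, 0]' --offset '[[0, 0, -0.1], [0, 0, -0.16], [0.05, -0.027, -0.16], [0.16, -0.087, -0.01], [0.165, -0.09, 0], [0.165, -0.09, 0], [0.165, -0.09, 0], [0.165, -0.09, 0], [0.165, -0.09, 0], [0.165, -0.09, 0]]' --turn '[[0, 0, 0], [0, 0, 0], [0, 0, 0], [0, 0, 0], [0, 0, 0], [0, 0, 0], [0, 0, 0], [0, 0, 0], [0, 0, 0], [0, 0, 0]]'

```text
t: 11.7
tool_pos: [0.4801, 0.2423, 0.1994]
eef_rot: [3.141, -0.0, 1.467]
wrist_force: [1.4, -0.5, -0.2]
opening: 0.044
grip_force: 15.0
```

```bash
python3 -c "
from plan import *
plan(.4373,.3471,.2,92.27)"
```

```text
t 11.7 pos [0.4801 0.2423 0.1994] rpy [179.97  -0.    84.07] open 0.044 j [-0.11  0.47 -0.62  1.86  0.34  0.92 -0.99] F [ 1.4 -0.5 -0.2]
shift total [ 0.3326 -0.1779 -0.0022] rows>= 1.985326843474426 turn total [ 0.0003 -0.     -0.0911] rows>= 0.8285577212558229
```

Call:
jog_arm --jaw '[0, 0, 0, 0, 0, 0, 0, 0, 0, 0]' --offset '[[0.15, -0.08, 0], [0.12, -0.063, 0], [0.063, -0.035, 0], [0, 0, 0], [0, 0, 0.1], [0, 0, 0.1], [0, 0, 0.06], [0, 0, 0], [0, 0, 0], [0, 0, 0]]' --turn '[[0, 0, 0], [0, 0, 0], [0, 0, 0], [0, 0, -0.091], [0, 0, 0], [0, 0, 0], [0, 0, 0], [0, 0, 0], [0, 0, 0], [0, 0, 0]]'

```text
t: 12.95
tool_pos: [0.4385, 0.3462, 0.1223]
eef_rot: [3.14, -0.001, 1.61]
wrist_force: [-0.4, -0.1, -0.9]
opening: 0.0439
grip_force: 15.0
```

```bash
python3 -c "
from plan import *
plan(.4373,.3471,.103,92.27)"
```

```text
t 12.95 pos [0.4385 0.3462 0.1223] rpy [ 1.7992e+02 -6.0000e-02  9.2270e+01] open 0.0439 j [-0.34  0.61 -0.6   1.88  0.46  0.8  -1.15] F [-0.4 -0.1 -0.9]
shift total [ 0.003  -0.0041  0.0643] rows>= 0.33925086328430254 turn total [ 0.0009 -0.0007 -0.    ] rows>= 0.010389793151644365
```

Call:
jog_arm --jaw '[0, 0, 0, 1, 1, 1, 1, 1, 1, 1]' --offset '[[0.003, -0.003, 0.033], [0, 0, 0.031], [0, 0, 0], [0, 0, 0], [0, 0, 0], [0, 0, 0], [0, 0, -0.08], [0, 0, -0.12], [0, 0, -0.16], [0, 0, -0.16]]' --turn '[[0, 0, 0], [0, 0, 0], [0, 0, 0], [0, 0, 0], [0, 0, 0], [0, 0, 0], [0, 0, 0], [0, 0, 0], [0, 0, 0], [0, 0, 0]]'

```text
t: 14.2
tool_pos: [0.4369, 0.3464, 0.2595]
eef_rot: [-3.141, 0.0, 1.611]
wrist_force: [1.4, 0.0, 0.8]
opening: 0.0917
grip_force: 0.0
```

```bash
python3 -c "
from see import *
see()
plan(.5329,-.236,.2,90.5)"
```

```text
R [417.5 247.1] 212 [ 0.4105 -0.3279] yaw 13.5 [0.0411 0.0528]
R [388.7 245.3] 211 [ 0.4143 -0.2356] yaw -4.0 [0.0433 0.0539]
T [417.  208.6] 328 [ 0.5312 -0.3204] yaw 9.5 [0.0523 0.0509]
T [390.3 207.5] 300 [ 0.5329 -0.2351] yaw 0.5 [0.0484 0.0465]
T [385.6 173.8] 314 [ 0.6414 -0.2199] yaw 16.0 [0.0507 0.0513]
t 14.25 pos [0.4382 0.3488 0.2658] rpy [179.64  -0.29  92.3 ] open 0.0916 j [-0.27  0.44 -0.69  1.73  0.32  1.07 -1.02] F [0.9 1.9 4.3]
shift total [-1.9615  0.2358  0.2108] rows>= 10.457002386947591 turn total [ 0.0039 -0.0033  0.02  ] rows>= 0.18802177628143663
```

Call:
jog_arm --jaw '[1, 1, 1, 1, 1, 1, 1, 1, 1, 1]' --offset '[[-0.1, 0.012, 0], [-0.19, 0.023, 0], [-0.19, 0.023, 0], [-0.19, 0.023, 0], [-0.19, 0.023, 0], [-0.19, 0.023, 0], [-0.19, 0.023, 0], [-0.19, 0.023, 0], [-0.19, 0.023, 0], [-0.19, 0.023, 0]]' --turn '[[0, 0, 0], [0, 0, 0], [0, 0, 0], [0, 0, 0], [0, 0, 0], [0, 0, 0], [0, 0, 0], [0, 0, 0], [0, 0, 0], [0, 0, 0]]'

```text
t: 15.5
tool_pos: [0.5244, -0.1953, 0.2581]
eef_rot: [3.141, 0.0, 1.61]
wrist_force: [0.4, -0.3, 0.3]
opening: 0.0919
grip_force: 0.0
```

```bash
python3 -c "
from plan import *
plan(.5329,-.2355,.16,90.5)"
```

```text
t 15.5 pos [ 0.5244 -0.1953  0.2581] rpy [1.7997e+02 2.0000e-02 9.2270e+01] open 0.0919 j [ 0.67  0.42 -0.56  1.75  0.25  1.05  0.06] F [ 0.4 -0.3  0.3]
shift total [-0.135   0.0229  0.3271] rows>= 1.8662240783928843 turn total [0.0003 0.0002 0.0197] rows>= 0.17929311423015723
```

Call:
jog_arm --jaw '[1, 1, 1, 1, 1, 1, 1, 1, 1, 1]' --offset '[[-0.07, 0.011, 0.08], [-0.06, 0.011, 0.1], [0, 0, 0.1], [0, 0, 0.05], [0, 0, 0], [0, 0, 0], [0, 0, 0], [0, 0, 0], [0, 0, 0], [0, 0, 0]]' --turn '[[0, 0, 0], [0, 0, 0], [0, 0, 0], [0, 0, 0.02], [0, 0, 0], [0, 0, 0], [0, 0, 0], [0, 0, 0], [0, 0, 0], [0, 0, 0]]'

```text
t: 16.75
tool_pos: [0.5325, -0.2321, 0.1591]
eef_rot: [3.141, 0.0, 1.579]
wrist_force: [-0.9, -0.5, -0.5]
opening: 0.0916
grip_force: 0.0
```

```bash
python3 -c "
from plan import *
plan(.5329,-.2355,.102,90.5)"
```

```text
t 16.75 pos [ 0.5325 -0.2321  0.1591] rpy [1.7999e+02 1.0000e-02 9.0470e+01] open 0.0916 j [ 0.66  0.56 -0.49  1.8   0.33  0.87  0.02] F [-0.9 -0.5 -0.5]
shift total [-0.0113  0.0013  0.1904] rows>= 1.0041444874034413 turn total [ 0.0001  0.0001 -0.0003] rows>= 0.0027064865302441976
```

Call:
jog_arm --jaw '[1, 1, 1, 0, 0, 0, 0, 0, 0, 0]' --offset '[[-0.011, 0.001, 0.09], [0, 0, 0.1], [0, 0, 0], [0, 0, 0], [0, 0, 0], [0, 0, 0], [0, 0, 0], [0, 0, 0], [0, 0, 0], [0, 0, 0]]' --turn '[[0, 0, 0], [0, 0, 0], [0, 0, 0], [0, 0, 0], [0, 0, 0], [0, 0, 0], [0, 0, 0], [0, 0, 0], [0, 0, 0], [0, 0, 0]]' --grip_force 20

```text
t: 18.0
tool_pos: [0.5328, -0.2355, 0.1023]
eef_rot: [3.142, 0.0, 1.579]
wrist_force: [-2.3, -0.2, 6.5]
opening: 0.052
grip_force: 20.0
```

```bash
python3 -c "
from plan import *
plan(.5652,.3522,.25,92.27)"
```

```text
t 18.0 pos [ 0.5328 -0.2355  0.1023] rpy [1.800e+02 2.000e-02 9.047e+01] open 0.052 j [ 0.64  0.63 -0.46  1.84  0.39  0.76 -0.01] F [-2.3 -0.2  6.5]
shift total [ 1.9577  0.1242 -0.4929] rows>= 10.645512756807864 turn total [-0.      0.0002 -0.02  ] rows>= 0.1817602522822639
```

Call:
jog_arm --jaw '[0, 0, 0, 0, 0, 0, 0, 0, 0, 0]' --offset '[[0, 0, -0.1], [0, 0, -0.16], [0.05, 0.003, -0.16], [0.15, 0.01, -0.07], [0.19, 0.012, 0], [0.19, 0.012, 0], [0.19, 0.012, 0], [0.19, 0.012, 0], [0.19, 0.012, 0], [0.19, 0.012, 0]]' --turn '[[0, 0, 0], [0, 0, 0], [0, 0, 0], [0, 0, 0], [0, 0, 0], [0, 0, 0], [0, 0, 0], [0, 0, 0], [0, 0, 0], [0, 0, 0]]'

```text
t: 19.25
tool_pos: [0.5547, 0.1684, 0.2486]
eef_rot: [-3.141, 0.0, 1.579]
wrist_force: [1.3, -0.5, -1.2]
opening: 0.0519
grip_force: 20.0
```

Call:
jog_arm --jaw '[0, 0, 0, 0, 0, 0, 0, 0, 0, 0]' --offset '[[0.19, 0.012, 0], [0.18, 0.012, 0], [0.15, 0.01, 0], [0.09, 0.005, 0], [0, 0, 0], [0, 0, 0.08], [0, 0, 0.12], [0, 0, 0.1], [0, 0, 0], [0, 0, 0]]' --turn '[[0, 0, 0], [0, 0, 0], [0, 0, 0], [0, 0, -0.02], [0, 0, 0], [0, 0, 0], [0, 0, 0], [0, 0, 0], [0, 0, 0], [0, 0, 0]]'

```text
t: 20.5
tool_pos: [0.5657, 0.3497, 0.1601]
eef_rot: [3.141, -0.0, 1.61]
wrist_force: [0.6, 0.3, -1.7]
opening: 0.0518
grip_force: 20.0
```

```bash
python3 -c "
from plan import *
plan(.5652,.3522,.135,92.27)"
```

```text
t 20.5 pos [0.5657 0.3497 0.1601] rpy [ 1.7995e+02 -3.0000e-02  9.2220e+01] open 0.0518 j [-0.28  0.69 -0.56  1.57  0.42  1.   -0.93] F [ 0.6  0.3 -1.7]
shift total [ 0.0085 -0.0015  0.0836] rows>= 0.4424515047939864 turn total [ 0.0005 -0.0003 -0.0005] rows>= 0.007363347615707238
```

Lower onto back0, release and lift. The next pick is router C at (0.4144,-0.2356), yaw -4.

Call:
jog_arm --jaw '[0, 0, 0, 1, 1, 1, 1, 1, 1, 1]' --offset '[[0.0085, -0.001, 0.044], [0, 0, 0.04], [0, 0, 0], [0, 0, 0], [0, 0, 0], [0, 0, 0], [0, 0, -0.08], [0, 0, -0.12], [0, 0, -0.16], [0, 0, -0.1]]' --turn '[[0, 0, 0], [0, 0, 0], [0, 0, 0], [0, 0, 0], [0, 0, 0], [0, 0, 0], [0, 0, 0], [0, 0, 0], [0, 0, 0], [0, 0, 0]]'

```text
t: 21.75
tool_pos: [0.565, 0.353, 0.2745]
eef_rot: [3.139, -0.002, 1.611]
wrist_force: [0.3, 0.8, 0.0]
opening: 0.0916
grip_force: 0.0
```

```bash
python3 -c "
from see import *
see()
plan(.4144,-.2356,.2,86)"
```

```text
R [417.5 247.1] 210 [ 0.4107 -0.3278] yaw 14.0 [0.0408 0.0527]
R [388.7 245.3] 208 [ 0.415  -0.2351] yaw 0.5 [0.0442 0.0509]
T [417.5 209. ] 301 [ 0.5301 -0.3219] yaw 8.5 [0.0492 0.0487]
T [385.7 173.1] 314 [ 0.6434 -0.2204] yaw 16.0 [0.0503 0.0494]
t 21.8 pos [0.5658 0.3539 0.2783] rpy [179.66  -0.24  92.27] open 0.0917 j [-0.27  0.59 -0.6   1.44  0.34  1.21 -0.87] F [0.6 1.6 2.5]
shift total [-1.9445 -0.5836  0.2495] rows>= 10.765686797606552 turn total [ 0.0036 -0.0029  0.0696] rows>= 0.6344989636814785
```

Call:
jog_arm --jaw '[1, 1, 1, 1, 1, 1, 1, 1, 1, 1]' --offset '[[-0.1, -0.03, 0], [-0.18, -0.054, 0], [-0.18, -0.054, 0], [-0.18, -0.054, 0], [-0.18, -0.054, 0], [-0.18, -0.054, 0], [-0.18, -0.054, 0], [-0.18, -0.054, 0], [-0.18, -0.054, 0], [-0.18, -0.054, 0]]' --turn '[[0, 0, 0], [0, 0, 0], [0, 0, 0], [0, 0, 0], [0, 0, 0], [0, 0, 0], [0, 0, 0], [0, 0, 0], [0, 0, 0], [0, 0, 0]]'

```text
t: 23.05
tool_pos: [0.4299, -0.171, 0.2721]
eef_rot: [3.141, 0.001, 1.611]
wrist_force: [1.0, 0.3, -0.9]
opening: 0.0917
grip_force: 0.0
```

Call:
jog_arm --jaw '[1, 1, 1, 1, 1, 1, 1, 1, 1, 1]' --offset '[[-0.14, -0.042, 0], [-0.08, -0.025, 0], [0, 0, 0], [0, 0, 0.1], [0, 0, 0.15], [0, 0, 0.15], [0, 0, 0.1], [0, 0, 0], [0, 0, 0], [0, 0, 0]]' --turn '[[0, 0, 0], [0, 0, 0], [0, 0, 0.059], [0, 0, 0], [0, 0, 0], [0, 0, 0], [0, 0, 0], [0, 0, 0], [0, 0, 0], [0, 0, 0]]'

```text
t: 24.3
tool_pos: [0.4139, -0.2364, 0.1232]
eef_rot: [3.139, 0.001, 1.518]
wrist_force: [0.7, -0.7, -0.1]
opening: 0.0921
grip_force: 0.0
```

```bash
python3 -c "
from see import *
see()
plan(.4146,-.2355,.071,87)"
```

```text
R [386.2 269.1] 77 [ 0.342  -0.2293] yaw 1.0 [0.0366 0.0317]
T [385.6 173.4] 317 [ 0.6422 -0.2205] yaw 16.5 [0.05   0.0505]
t 24.35 pos [ 0.4138 -0.2364  0.1231] rpy [1.7988e+02 7.0000e-02 8.6950e+01] open 0.0916 j [ 0.73  0.46 -0.42  2.09  0.3   0.65  0.05] F [0.  0.3 1.3]
shift total [0.0034 0.0022 0.1737] rows>= 0.9142921912281553 turn total [ 0.0014  0.0007 -0.0005] rows>= 0.014976290230608924
```

Call:
jog_arm --jaw '[1, 1, 1, 0, 0, 0, 0, 0, 0, 0]' --offset '[[0.003, 0.002, 0.09], [0, 0, 0.083], [0, 0, 0], [0, 0, 0], [0, 0, 0], [0, 0, 0], [0, 0, 0], [0, 0, 0], [0, 0, 0], [0, 0, 0]]' --turn '[[0, 0, 0], [0, 0, 0], [0, 0, 0], [0, 0, 0], [0, 0, 0], [0, 0, 0], [0, 0, 0], [0, 0, 0], [0, 0, 0], [0, 0, 0]]' --grip_force 15

```text
t: 25.6
tool_pos: [0.4137, -0.2352, 0.07]
eef_rot: [-3.141, 0.0, 1.518]
wrist_force: [-1.8, -0.7, 3.6]
opening: 0.044
grip_force: 14.9
```

```bash
python3 -c "
from plan import *
plan(.4427,.2112,.2,92.27)"
```

```text
t 25.6 pos [ 0.4137 -0.2352  0.07  ] rpy [-1.7999e+02  1.0000e-02  8.6960e+01] open 0.044 j [ 0.68  0.55 -0.36  2.12  0.38  0.53 -0.01] F [-1.8 -0.7  3.6]
shift total [ 1.4909  0.0178 -0.4335] rows>= 8.172293780552488 turn total [-0.0001  0.0001 -0.059 ] rows>= 0.5359698281656262
```

Call:
jog_arm --jaw '[0, 0, 0, 0, 0, 0, 0, 0, 0, 0]' --offset '[[0, 0, -0.1], [0, 0, -0.16], [0.05, 0.001, -0.16], [0.16, 0.002, -0.01], [0.19, 0.002, 0], [0.19, 0.002, 0], [0.19, 0.002, 0], [0.19, 0.002, 0], [0.19, 0.002, 0], [0.14, 0.002, 0]]' --turn '[[0, 0, 0], [0, 0, 0], [0, 0, 0], [0, 0, 0], [0, 0, 0], [0, 0, 0], [0, 0, 0], [0, 0, 0], [0, 0, 0], [0, 0, 0]]'

```text
t: 26.85
tool_pos: [0.4385, 0.1567, 0.1989]
eef_rot: [3.142, -0.001, 1.52]
wrist_force: [1.6, 0.2, -0.5]
opening: 0.0443
grip_force: 14.9
```

Call:
jog_arm --jaw '[0, 0, 0, 0, 0, 0, 0, 0, 0, 0]' --offset '[[0.12, 0.002, 0], [0.068, 0.001, 0], [0, 0, 0], [0, 0, 0], [0, 0, 0.06], [0, 0, 0.1], [0, 0, 0.1], [0, 0, 0], [0, 0, 0], [0, 0, 0]]' --turn '[[0, 0, 0], [0, 0, 0], [0, 0, -0.059], [0, 0, 0], [0, 0, 0], [0, 0, 0], [0, 0, 0], [0, 0, 0], [0, 0, 0], [0, 0, 0]]'

```text
t: 28.1
tool_pos: [0.4434, 0.2106, 0.1221]
eef_rot: [3.14, -0.001, 1.61]
wrist_force: [0.4, 0.0, -1.8]
opening: 0.0437
grip_force: 14.9
```

```bash
python3 -c "
from plan import *
plan(.4427,.2112,.103,92.27)"
```

```text
t 28.1 pos [0.4434 0.2106 0.1221] rpy [ 1.7989e+02 -4.0000e-02  9.2230e+01] open 0.0437 j [-0.12  0.51 -0.57  2.04  0.42  0.7  -0.92] F [ 0.4  0.  -1.8]
shift total [ 0.002  -0.0025  0.0637] rows>= 0.3355811005433862 turn total [ 0.0012 -0.0005 -0.0005] rows>= 0.01241005159551039
```

Call:
jog_arm --jaw '[0, 0, 0, 1, 1, 1, 1, 1, 1, 1]' --offset '[[0.002, -0.002, 0.033], [0, 0, 0.031], [0, 0, 0], [0, 0, 0], [0, 0, 0], [0, 0, 0], [0, 0, -0.08], [0, 0, -0.12], [0, 0, -0.16], [0, 0, -0.16]]' --turn '[[0, 0, 0], [0, 0, 0], [0, 0, 0], [0, 0, 0], [0, 0, 0], [0, 0, 0], [0, 0, 0], [0, 0, 0], [0, 0, 0], [0, 0, 0]]'

```text
t: 29.35
tool_pos: [0.4419, 0.2108, 0.2592]
eef_rot: [-3.141, 0.0, 1.611]
wrist_force: [0.5, 0.5, -0.5]
opening: 0.0921
grip_force: 0.0
```

```bash
python3 -c "
from see import *
see()
plan(.5308,-.3208,.25,98.5)"
```

```text
R [417.5 247.1] 214 [ 0.4103 -0.3276] yaw 13.5 [0.0415 0.0534]
T [417.1 208.6] 325 [ 0.5312 -0.3205] yaw 9.0 [0.0523 0.0515]
T [385.8 173.6] 312 [ 0.6421 -0.22  ] yaw 15.5 [0.0493 0.051 ]
t 29.4 pos [0.4436 0.2127 0.265 ] rpy [179.6   -0.18  92.32] open 0.0918 j [-0.01  0.32 -0.68  1.89  0.24  1.   -0.76] F [1.9 1.3 3.9]
shift total [-1.7889  0.2181  0.0459] rows>= 9.488026321275541 turn total [ 0.0045 -0.0018 -0.0687] rows>= 0.6261576992344385
```

Call:
jog_arm --jaw '[1, 1, 1, 1, 1, 1, 1, 1, 1, 1]' --offset '[[-0.09, 0.011, 0], [-0.18, 0.022, 0], [-0.18, 0.022, 0], [-0.18, 0.022, 0], [-0.18, 0.022, 0], [-0.18, 0.022, 0], [-0.18, 0.022, 0], [-0.18, 0.022, 0], [-0.18, 0.022, 0], [-0.18, 0.022, 0]]' --turn '[[0, 0, 0], [0, 0, 0], [0, 0, 0], [0, 0, 0], [0, 0, 0], [0, 0, 0], [0, 0, 0], [0, 0, 0], [0, 0, 0], [0, 0, 0]]'

```text
t: 30.65
tool_pos: [0.5252, -0.301, 0.2576]
eef_rot: [3.141, 0.0, 1.61]
wrist_force: [0.2, 0.0, 0.2]
opening: 0.0916
grip_force: 0.0
```

Call:
jog_arm --jaw '[1, 1, 1, 1, 1, 1, 1, 1, 1, 1]' --offset '[[-0.08, 0.01, 0], [0, 0, 0], [0, 0, 0.1], [0, 0, 0.15], [0, 0, 0.1], [0, 0, 0], [0, 0, 0], [0, 0, 0], [0, 0, 0], [0, 0, 0]]' --turn '[[0, 0, 0], [0, 0, -0.074], [0, 0, 0], [0, 0, 0], [0, 0, 0], [0, 0, 0], [0, 0, 0], [0, 0, 0], [0, 0, 0], [0, 0, 0]]'

```text
t: 31.9
tool_pos: [0.5293, -0.3232, 0.1533]
eef_rot: [3.141, 0.001, 1.727]
wrist_force: [0.1, 0.2, 0.5]
opening: 0.0922
grip_force: 0.0
```

```bash
python3 -c "
from plan import *
plan(.5311,-.3206,.102,99)"
```

```text
t 31.9 pos [ 0.5293 -0.3232  0.1533] rpy [1.7996e+02 4.0000e-02 9.8930e+01] open 0.0922 j [ 0.76  0.61 -0.45  1.71  0.33  0.9   0.34] F [0.1 0.2 0.5]
shift total [0.0078 0.0072 0.1711] rows>= 0.9023472497803557 turn total [ 0.0004  0.0004 -0.0008] rows>= 0.00917257614610349
```

Call:
jog_arm --jaw '[1, 1, 1, 0, 0, 0, 0, 0, 0, 0]' --offset '[[0.008, 0.007, 0.09], [0, 0, 0.08], [0, 0, 0], [0, 0, 0], [0, 0, 0], [0, 0, 0], [0, 0, 0], [0, 0, 0], [0, 0, 0], [0, 0, 0]]' --turn '[[0, 0, 0], [0, 0, 0], [0, 0, 0], [0, 0, 0], [0, 0, 0], [0, 0, 0], [0, 0, 0], [0, 0, 0], [0, 0, 0], [0, 0, 0]]' --grip_force 20

```text
t: 33.15
tool_pos: [0.5307, -0.3205, 0.102]
eef_rot: [-3.141, 0.0, 1.727]
wrist_force: [-3.6, 0.7, 5.0]
opening: 0.0521
grip_force: 20.0
```

```bash
python3 -c "
from plan import *
plan(.5706,.2163,.25,92.27)"
```

```text
t 33.15 pos [ 0.5307 -0.3205  0.102 ] rpy [-1.7999e+02  1.0000e-02  9.8930e+01] open 0.0521 j [ 0.74  0.67 -0.42  1.74  0.37  0.8   0.3 ] F [-3.6  0.7  5. ]
shift total [ 1.7469  0.409  -0.494 ] rows>= 9.794233623279458 turn total [-0.0001  0.0002  0.074 ] rows>= 0.6723426644528573
```

Call:
jog_arm --jaw '[0, 0, 0, 0, 0, 0, 0, 0, 0, 0]' --offset '[[0, 0, -0.1], [0, 0, -0.16], [0.05, 0.012, -0.16], [0.15, 0.035, -0.074], [0.18, 0.042, 0], [0.18, 0.042, 0], [0.18, 0.042, 0], [0.18, 0.042, 0], [0.18, 0.042, 0], [0.18, 0.042, 0]]' --turn '[[0, 0, 0], [0, 0, 0], [0, 0, 0], [0, 0, 0], [0, 0, 0], [0, 0, 0], [0, 0, 0], [0, 0, 0], [0, 0, 0], [0, 0, 0]]'

```text
t: 34.4
tool_pos: [0.5595, 0.0746, 0.2495]
eef_rot: [-3.141, 0.0, 1.727]
wrist_force: [1.1, 0.4, -2.2]
opening: 0.0524
grip_force: 20.0
```

Call:
jog_arm --jaw '[0, 0, 0, 0, 0, 0, 0, 0, 0, 0]' --offset '[[0.18, 0.042, 0], [0.17, 0.04, 0], [0.117, 0.028, 0], [0, 0, 0], [0, 0, 0], [0, 0, 0.08], [0, 0, 0.12], [0, 0, 0.1], [0, 0, 0], [0, 0, 0]]' --turn '[[0, 0, 0], [0, 0, 0], [0, 0, 0], [0, 0, 0.074], [0, 0, 0], [0, 0, 0], [0, 0, 0], [0, 0, 0], [0, 0, 0], [0, 0, 0]]'

```text
t: 35.65
tool_pos: [0.5712, 0.2164, 0.161]
eef_rot: [3.141, -0.001, 1.611]
wrist_force: [0.5, 1.3, -2.9]
opening: 0.052
grip_force: 20.0
```

```bash
python3 -c "
from plan import *
plan(.5706,.2163,.135,92.27)"
```

```text
t 35.65 pos [0.5712 0.2164 0.161 ] rpy [ 1.7994e+02 -3.0000e-02  9.2300e+01] open 0.052 j [-0.1   0.6  -0.51  1.72  0.36  0.91 -0.72] F [ 0.5  1.3 -2.9]
shift total [-0.0003 -0.0021  0.0866] rows>= 0.45591378656657827 turn total [ 0.0007 -0.0004  0.0004] rows>= 0.007552367061610657
```

Call:
jog_arm --jaw '[0, 0, 0, 1, 1, 1, 1, 1, 1, 1]' --offset '[[0, -0.002, 0.045], [0, 0, 0.041], [0, 0, 0], [0, 0, 0], [0, 0, 0], [0, 0, 0], [0, 0, -0.08], [0, 0, -0.12], [0, 0, -0.16], [0, 0, -0.1]]' --turn '[[0, 0, 0], [0, 0, 0], [0, 0, 0], [0, 0, 0], [0, 0, 0], [0, 0, 0], [0, 0, 0], [0, 0, 0], [0, 0, 0], [0, 0, 0]]'

```text
t: 36.9
tool_pos: [0.5704, 0.2168, 0.2747]
eef_rot: [3.139, -0.001, 1.611]
wrist_force: [-0.0, 0.3, 0.1]
opening: 0.092
grip_force: 0.0
```

```bash
python3 -c "
from see import *
see()
plan(.4104,-.3278,.25,104)"
```

```text
R [417.5 247.1] 213 [ 0.4103 -0.3279] yaw 14.0 [0.0415 0.0527]
T [385.5 173.1] 331 [ 0.6432 -0.2192] yaw 17.5 [0.052  0.0516]
t 36.95 pos [0.5714 0.2176 0.2783] rpy [ 1.7962e+02 -1.5000e-01  9.2280e+01] open 0.0915 j [-0.07  0.48 -0.56  1.6   0.28  1.13 -0.66] F [2.7 0.8 2.3]
shift total [-1.7956 -0.6091  0.0856] rows>= 9.98958205525038 turn total [ 0.0044 -0.0012 -0.1302] rows>= 1.1846780631956229
```

Call:
jog_arm --jaw '[1, 1, 1, 1, 1, 1, 1, 1, 1, 1]' --offset '[[-0.09, -0.031, 0], [-0.175, -0.0593, 0], [-0.175, -0.0593, 0], [-0.175, -0.0593, 0], [-0.175, -0.0593, 0], [-0.175, -0.0593, 0], [-0.175, -0.0593, 0], [-0.175, -0.0593, 0], [-0.175, -0.0593, 0], [-0.175, -0.0593, 0]]' --turn '[[0, 0, 0], [0, 0, 0], [0, 0, 0], [0, 0, 0], [0, 0, 0], [0, 0, 0], [0, 0, 0], [0, 0, 0], [0, 0, 0], [0, 0, 0]]'

```text
t: 38.2
tool_pos: [0.4198, -0.2911, 0.2724]
eef_rot: [3.141, 0.001, 1.611]
wrist_force: [1.1, -0.2, -0.9]
opening: 0.092
grip_force: 0.0
```

Call:
jog_arm --jaw '[1, 1, 1, 1, 1, 1, 1, 1, 1, 1]' --offset '[[-0.13, -0.045, 0], [0, 0, 0], [0, 0, 0], [0, 0, 0.12], [0, 0, 0.16], [0, 0, 0.15], [0, 0, 0.08], [0, 0, 0], [0, 0, 0], [0, 0, 0]]' --turn '[[0, 0, 0], [0, 0, -0.065], [0, 0, -0.065], [0, 0, 0], [0, 0, 0], [0, 0, 0], [0, 0, 0], [0, 0, 0], [0, 0, 0], [0, 0, 0]]'

```text
t: 39.45
tool_pos: [0.4093, -0.3294, 0.1205]
eef_rot: [3.14, 0.002, 1.815]
wrist_force: [-0.9, -0.4, 0.1]
opening: 0.092
grip_force: 0.0
```

```bash
python3 -c "
from plan import *
plan(.4104,-.3278,.071,104)"
```

```text
t 39.45 pos [ 0.4093 -0.3294  0.1205] rpy [1.7992e+02 1.1000e-01 1.0397e+02] open 0.092 j [ 0.86  0.52 -0.39  1.97  0.3   0.7   0.54] F [-0.9 -0.4  0.1]
shift total [0.0046 0.0046 0.1649] rows>= 0.8686947842447885 turn total [ 0.0009  0.0012 -0.0004] rows>= 0.014360762263129954
```

Call:
jog_arm --jaw '[1, 1, 1, 0, 0, 0, 0, 0, 0, 0]' --offset '[[0.0045, 0.0045, 0.09], [0, 0, 0.075], [0, 0, 0], [0, 0, 0], [0, 0, 0], [0, 0, 0], [0, 0, 0], [0, 0, 0], [0, 0, 0], [0, 0, 0]]' --turn '[[0, 0, 0], [0, 0, 0], [0, 0, 0], [0, 0, 0], [0, 0, 0], [0, 0, 0], [0, 0, 0], [0, 0, 0], [0, 0, 0], [0, 0, 0]]' --grip_force 15

```text
t: 40.7
tool_pos: [0.4096, -0.3273, 0.0697]
eef_rot: [-3.142, 0.0, 1.815]
wrist_force: [-1.3, 0.2, 2.3]
opening: 0.044
grip_force: 15.0
```

```bash
python3 -c "
from plan import *
plan(.44,.2792,.22,92.27)"
```

```text
t 40.7 pos [ 0.4096 -0.3273  0.0697] rpy [-179.99    0.    103.97] open 0.044 j [ 0.83  0.6  -0.35  2.01  0.35  0.59  0.49] F [-1.3  0.2  2.3]
shift total [ 1.9374  0.5865 -0.5012] rows>= 10.975592272273605 turn total [-1.0e-04  0.0e+00  1.3e-01] rows>= 1.1819774181172724
```

Call:
jog_arm --jaw '[0, 0, 0, 0, 0, 0, 0, 0, 0, 0]' --offset '[[0, 0, -0.1], [0, 0, -0.16], [0.05, 0.0151, -0.16], [0.15, 0.0454, -0.08], [0.18, 0.0545, 0], [0.18, 0.0545, 0], [0.18, 0.0545, 0], [0.18, 0.0545, 0], [0.18, 0.0545, 0], [0.18, 0.0545, 0]]' --turn '[[0, 0, 0], [0, 0, 0], [0, 0, 0], [0, 0, 0], [0, 0, 0], [0, 0, 0], [0, 0, 0], [0, 0, 0], [0, 0, 0], [0, 0, 0]]'

```text
t: 41.95
tool_pos: [0.4295, 0.0751, 0.2197]
eef_rot: [3.141, 0.0, 1.814]
wrist_force: [1.3, -0.5, -1.1]
opening: 0.0437
grip_force: 15.0
```

Call:
jog_arm --jaw '[0, 0, 0, 0, 0, 0, 0, 0, 0, 0]' --offset '[[0.18, 0.0545, 0], [0.18, 0.0545, 0], [0.18, 0.0545, 0], [0.117, 0.0355, 0], [0, 0, 0], [0, 0, 0], [0, 0, 0.1], [0, 0, 0.08], [0, 0, 0], [0, 0, 0]]' --turn '[[0, 0, 0], [0, 0, 0], [0, 0, 0], [0, 0, 0], [0, 0, 0.065], [0, 0, 0.065], [0, 0, 0], [0, 0, 0], [0, 0, 0], [0, 0, 0]]'

```text
t: 43.2
tool_pos: [0.4402, 0.2794, 0.1663]
eef_rot: [3.141, -0.0, 1.611]
wrist_force: [-0.1, 0.1, -1.2]
opening: 0.0439
grip_force: 15.0
```

```bash
python3 -c "
from plan import *
plan(.44,.2792,.103,92.27)"
```

```text
t 43.2 pos [0.4402 0.2794 0.1663] rpy [ 1.7998e+02 -3.0000e-02  9.2280e+01] open 0.0439 j [-0.25  0.48 -0.57  1.93  0.35  0.82 -0.96] F [-0.1  0.1 -1.2]
shift total [-0.0009 -0.0008  0.211 ] rows>= 1.1104282410653725 turn total [ 0.0003 -0.0003  0.0001] rows>= 0.003666138038043414
```

Call:
jog_arm --jaw '[0, 0, 0, 0, 1, 1, 1, 1, 1, 1]' --offset '[[-0.001, -0.001, 0.09], [0, 0, 0.08], [0, 0, 0.041], [0, 0, 0], [0, 0, 0], [0, 0, 0], [0, 0, 0], [0, 0, -0.1], [0, 0, -0.16], [0, 0, -0.16]]' --turn '[[0, 0, 0], [0, 0, 0], [0, 0, 0], [0, 0, 0], [0, 0, 0], [0, 0, 0], [0, 0, 0], [0, 0, 0], [0, 0, 0], [0, 0, 0]]'

```text
t: 44.45
tool_pos: [0.4395, 0.2787, 0.2297]
eef_rot: [-3.141, 0.0, 1.611]
wrist_force: [0.9, -0.4, 0.1]
opening: 0.0915
grip_force: 0.0
```

```bash
python3 -c "
from see import *
see()
plan(.6422,-.2198,.25,106)"
```

```text
T [385.7 173.5] 307 [ 0.6423 -0.2208] yaw 16.5 [0.0495 0.0492]
t 44.5 pos [0.4411 0.2808 0.2358] rpy [179.63  -0.23  92.31] open 0.092 j [-0.2   0.4  -0.61  1.86  0.28  0.96 -0.9 ] F [2.2 2.3 4.6]
shift total [-1.6942  0.6027 -0.0504] rows>= 9.468109612360948 turn total [ 0.0044 -0.0021 -0.1521] rows>= 1.3831549634976854
```

Call:
jog_arm --jaw '[1, 1, 1, 1, 1, 1, 1, 1, 1, 1]' --offset '[[-0.09, 0.032, -0.06], [-0.17, 0.0605, 0], [-0.17, 0.0605, 0], [-0.17, 0.0605, 0], [-0.17, 0.0605, 0], [-0.17, 0.0605, 0], [-0.17, 0.0605, 0], [-0.17, 0.0605, 0], [-0.17, 0.0605, 0], [-0.17, 0.0605, 0]]' --turn '[[0, 0, 0], [0, 0, 0], [0, 0, 0], [0, 0, 0], [0, 0, 0], [0, 0, 0], [0, 0, 0], [0, 0, 0], [0, 0, 0], [0, 0, 0]]'

```text
t: 45.75
tool_pos: [0.6323, -0.2017, 0.2463]
eef_rot: [3.141, 0.0, 1.611]
wrist_force: [2.1, 0.6, 1.0]
opening: 0.0917
grip_force: 0.0
```

Call:
jog_arm --jaw '[1, 1, 1, 1, 1, 1, 1, 1, 1, 1]' --offset '[[-0.07, 0.025, 0], [0, 0, 0], [0, 0, 0], [0, 0, 0.1], [0, 0, 0.13], [0, 0, 0.08], [0, 0, 0], [0, 0, 0], [0, 0, 0], [0, 0, 0]]' --turn '[[0, 0, 0], [0, 0, -0.076], [0, 0, -0.076], [0, 0, 0], [0, 0, 0], [0, 0, 0], [0, 0, 0], [0, 0, 0], [0, 0, 0], [0, 0, 0]]'

```text
t: 47.0
tool_pos: [0.6406, -0.2208, 0.1544]
eef_rot: [3.14, 0.001, 1.849]
wrist_force: [0.4, 0.2, 0.2]
opening: 0.0919
grip_force: 0.0
```

```bash
python3 -c "
from plan import *
plan(.6422,-.22,.102,106)"
```

```text
t 47.0 pos [ 0.6406 -0.2208  0.1544] rpy [1.7992e+02 5.0000e-02 1.0595e+02] open 0.0919 j [ 0.55  0.7  -0.48  1.55  0.37  0.99  0.24] F [0.4 0.2 0.2]
shift total [0.0012 0.0056 0.1746] rows>= 0.9195652120671811 turn total [ 0.0009  0.0006 -0.0006] rows>= 0.010807227630403562
```

Call:
jog_arm --jaw '[1, 1, 1, 0, 0, 0, 0, 0, 0, 0]' --offset '[[0.001, 0.0055, 0.09], [0, 0, 0.084], [0, 0, 0], [0, 0, 0], [0, 0, 0], [0, 0, 0], [0, 0, 0], [0, 0, 0], [0, 0, 0], [0, 0, 0]]' --turn '[[0, 0, 0], [0, 0, 0], [0, 0, 0], [0, 0, 0], [0, 0, 0], [0, 0, 0], [0, 0, 0], [0, 0, 0], [0, 0, 0], [0, 0, 0]]' --grip_force 20

```text
t: 48.25
tool_pos: [0.6417, -0.22, 0.1014]
eef_rot: [3.141, 0.0, 1.849]
wrist_force: [-1.2, 0.2, 5.7]
opening: 0.0522
grip_force: 19.9
```

```bash
cat > chk.py <<'E'
from meas import *
# units on the shelf, seen from above
def chk(Q,t,thr=55):
    R=np.array([[np.cos(H0),-np.sin(H0)],[np.sin(H0),np.cos(H0)]])
    for k,a,c in units(t,((180,300),(165,260)),thr):
        tall=c[1]<214
        p,th,e=prism(t,k,.034,.076 if tall else .026,0); i=np.linalg.norm(Q-p,axis=1).argmin()
        p2,_,_=prism(t,k,.034,.076 if tall else .026,0,H0)
        print(["b0","b1","b2","f0","f1","f2","f3"][i],"err mm",(1000*(p2-Q[i])).round(1),"yaw err",round(th-np.degrees(H0),1),e.round(4),int(a))
Q=np.array([[.5652,.3522],[.5679,.2842],[.5706,.2163],[.4373,.3471],[.44,.2792],[.4427,.2112],[.4453,.1433]]);H0=np.radians(2.27)
E
python3 -c "
from chk import *
from plan import plan
chk(Q,cap('top'))
plan(.5679,.2842,.26,92.27)"
```

```text
f0 err mm [ 0.5 -1. ] yaw err -0.8 [0.0374 0.0503] 214
f2 err mm [-0.5 -0.6] yaw err -0.8 [0.0404 0.0524] 222
f1 err mm [ 0.6 -0.8] yaw err -0.8 [0.0404 0.0483] 214
b0 err mm [ 0.3 -1.6] yaw err 0.2 [0.0449 0.0419] 316
b2 err mm [-0.6  0.1] yaw err -0.3 [0.0479 0.049 ] 321
t 48.3 pos [ 0.6418 -0.22    0.1014] rpy [1.7999e+02 1.0000e-02 1.0595e+02] open 0.0524 j [ 0.54  0.76 -0.46  1.58  0.4   0.9   0.21] F [-0.9  0.3  4.4]
shift total [ 1.6834  0.2253 -0.529 ] rows>= 9.362439352975624 turn total [1.00e-04 1.00e-04 1.52e-01] rows>= 1.38199252509162
```

All five placed units are within 1.6 mm of their pads. The last tower goes to back1.

Call:
jog_arm --jaw '[0, 0, 0, 0, 0, 0, 0, 0, 0, 0]' --offset '[[0, 0, -0.1], [0, 0, -0.16], [0.05, 0.0067, -0.16], [0.15, 0.0201, -0.109], [0.18, 0.0241, 0], [0.18, 0.0241, 0], [0.18, 0.0241, 0], [0.18, 0.0241, 0], [0.18, 0.0241, 0], [0.18, 0.0241, 0]]' --turn '[[0, 0, 0], [0, 0, 0], [0, 0, 0], [0, 0, 0], [0, 0, 0], [0, 0, 0], [0, 0, 0], [0, 0, 0], [0, 0, 0], [0, 0, 0]]'

```text
t: 49.55
tool_pos: [0.5848, 0.1648, 0.2591]
eef_rot: [-3.141, 0.0, 1.849]
wrist_force: [0.7, 0.5, -2.4]
opening: 0.0519
grip_force: 19.9
```

Call:
jog_arm --jaw '[0, 0, 0, 0, 0, 0, 0, 0, 0, 0]' --offset '[[0.18, 0.0241, 0], [0.14, 0.0187, 0], [0.083, 0.0111, 0], [0, 0, 0], [0, 0, 0], [0, 0, 0], [0, 0, 0], [0, 0, 0], [0, 0, 0], [0, 0, 0]]' --turn '[[0, 0, 0], [0, 0, 0], [0, 0, 0], [0, 0, 0.076], [0, 0, 0.076], [0, 0, 0], [0, 0, 0], [0, 0, 0], [0, 0, 0], [0, 0, 0]]'

```text
t: 50.8
tool_pos: [0.5679, 0.284, 0.2598]
eef_rot: [3.142, -0.0, 1.611]
wrist_force: [0.0, 0.4, -2.4]
opening: 0.0519
grip_force: 19.9
```

```bash
python3 -c "
from plan import *
plan(.5679,.2842,.135,92.27)"
```

```text
t 50.8 pos [0.5679 0.284  0.2598] rpy [180.    -0.    92.29] open 0.0519 j [-0.2   0.54 -0.53  1.55  0.29  1.13 -0.75] F [ 0.   0.4 -2.4]
shift total [ 5.000e-04 -1.000e-04  4.161e-01] rows>= 2.189833668847247 turn total [ 0.     -0.      0.0002] rows>= 0.0017966526291596926
```

Call:
jog_arm --jaw '[0, 0, 0, 0, 0, 0, 0, 0, 1, 1]' --offset '[[0, 0, 0.08], [0, 0, 0.1], [0, 0, 0.08], [0, 0, 0.06], [0, 0, 0.05], [0, 0, 0.046], [0, 0, 0], [0, 0, 0], [0, 0, 0], [0, 0, 0]]' --turn '[[0, 0, 0], [0, 0, 0], [0, 0, 0], [0, 0, 0], [0, 0, 0], [0, 0, 0], [0, 0, 0], [0, 0, 0], [0, 0, 0], [0, 0, 0]]'

```text
t: 52.05
tool_pos: [0.5682, 0.2843, 0.1357]
eef_rot: [3.14, -0.001, 1.61]
wrist_force: [-0.5, 1.3, 0.2]
opening: 0.0675
grip_force: 0.0
```

Call:
jog_arm --jaw '[1, 1, 1, 1, 1, 1, 1, 1, 1, 1]' --offset '[[0, 0, 0], [0, 0, 0], [0, 0, -0.08], [0, 0, -0.14], [0, 0, -0.14], [0, 0, -0.06], [-0.16, 0, 0], [-0.19, 0, 0], [-0.19, 0, 0], [-0.19, 0, 0]]' --turn '[[0, 0, 0], [0, 0, 0], [0, 0, 0], [0, 0, 0], [0, 0, 0], [0, 0, 0], [0, 0, 0], [0, 0, 0], [0, 0, 0], [0, 0, 0]]'

```text
t: 53.3
tool_pos: [0.5762, 0.0633, 0.2603]
eef_rot: [-3.141, 0.0, 1.61]
wrist_force: [0.9, -0.5, 0.3]
opening: 0.0923
grip_force: 0.0
```

Call:
jog_arm --jaw '[1, 1, 1, 1, 1, 1, 1, 1, 1, 1]' --offset '[[-0.19, 0, 0], [-0.19, 0, 0], [-0.19, 0, 0], [-0.19, 0, 0], [-0.19, 0, 0], [-0.1, 0, 0], [0, 0, 0], [0, 0, 0], [0, 0, 0], [0, 0, 0]]' --turn '[[0, 0, 0], [0, 0, 0], [0, 0, 0], [0, 0, 0], [0, 0, 0], [0, 0, 0], [0, 0, 0], [0, 0, 0], [0, 0, 0], [0, 0, 0]]'

```text
t: 54.55
tool_pos: [0.5893, -0.2483, 0.2611]
eef_rot: [3.142, -0.0, 1.612]
wrist_force: [0.5, -0.1, 0.2]
opening: 0.0916
grip_force: 0.0
```

```bash
python3 -c "
from chk import *
from plan import plan
t=cap('top','top3'); chk(Q,t)
cv2.imwrite('pics/t3.png',cv2.resize(t['image'][150:270,170:450,::-1],(800,343),interpolation=cv2.INTER_CUBIC))
plan(.5467,.005,.2,84)"
```

```text
f0 err mm [-0.7 -1.1] yaw err 0.2 [0.0404 0.0498] 216
f2 err mm [-0.6 -0.6] yaw err -0.8 [0.0405 0.0525] 228
f1 err mm [ 0.8 -2.4] yaw err -1.3 [0.0403 0.0513] 216
t 54.6 pos [ 0.5892 -0.2486  0.2612] rpy [180.     0.    92.35] open 0.0915 j [ 0.61  0.53 -0.45  1.55  0.24  1.13  0.15] F [-0.3 -0.5 -0.3]
shift total [ 0.8504 -0.1069  0.2038] rows>= 4.636623280120025 turn total [ 0.     -0.      0.0928] rows>= 0.8434169383159608
```

View pics/t3.png

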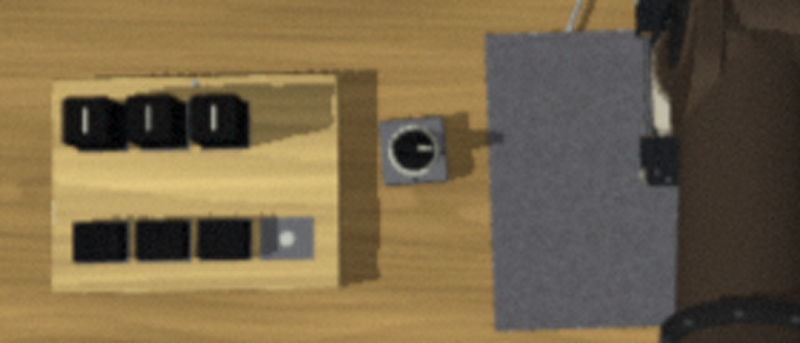

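The crop shows three towers in the back row, three routers at front0–2, and the switch line pointing right, which is off. Now I'll turn the power back on.

Call:
jog_arm --jaw '[1, 1, 1, 1, 1, 1, 1, 1, 1, 1]' --offset '[[0.15, -0.019, 0], [0.19, -0.024, 0], [0.19, -0.024, 0], [0.19, -0.024, 0], [0.13, -0.016, 0], [0, 0, 0], [0, 0, 0.1], [0, 0, 0.1], [0, 0, 0], [0, 0, 0]]' --turn '[[0, 0, 0], [0, 0, 0], [0, 0, 0], [0, 0, 0], [0, 0, 0], [0, 0, 0.093], [0, 0, 0], [0, 0, 0], [0, 0, 0], [0, 0, 0]]'

```text
t: 55.85
tool_pos: [0.5474, 0.0044, 0.2021]
eef_rot: [3.141, -0.0, 1.465]
wrist_force: [0.2, -0.5, 0.3]
opening: 0.092
grip_force: 0.0
```

```bash
python3 -c "
from plan import *
plan(.5467,.005,.098,84)"
```

```text
t 55.85 pos [0.5474 0.0044 0.2021] rpy [ 1.7994e+02 -2.0000e-02  8.3920e+01] open 0.092 j [ 0.24  0.45 -0.47  1.84  0.26  0.91 -0.45] F [ 0.2 -0.5  0.3]
shift total [ 0.0017 -0.0028  0.347 ] rows>= 1.8261391045769615 turn total [ 0.0007 -0.0002 -0.0008] rows>= 0.009996166982818563
```

Call:
jog_arm --jaw '[1, 1, 0.6, 0, 0, 0, 0, 0, 0, 0]' --offset '[[0.002, -0.002, 0.12], [0, 0, 0.12], [0, 0, 0.105], [0, 0, 0], [0, 0, 0], [0, 0, 0], [0, 0, 0], [0, 0, 0], [0, 0, 0], [0, 0, 0]]' --turn '[[0, 0, 0], [0, 0, 0], [0, 0, 0], [0, 0, 0], [0, 0, 0], [0, 0, 0], [0, 0, 0], [0, 0, 0], [0, 0, 0], [0, 0, 0]]' --grip_force 25

```text
t: 57.1
tool_pos: [0.5466, 0.0051, 0.0988]
eef_rot: [3.14, -0.0, 1.465]
wrist_force: [-3.8, -0.2, 10.6]
opening: 0.0166
grip_force: 5.3
```

Call:
jog_arm --jaw '[0, 0, 0, 0, 0, 0, 0, 0, 0, 0]' --offset '[[0, 0, 0], [0, 0, 0], [0, 0, 0], [0, 0, 0], [0, 0, 0], [0, 0, 0], [0, 0, 0], [0, 0, 0], [0, 0, 0], [0, 0, 0]]' --turn '[[0, 0, 0], [0, 0, 0], [0, 0, 0], [0, 0, 0], [0, 0, 0], [0, 0, 0], [0, 0, 0], [0, 0, 0], [0, 0, 0], [0, 0, 0]]'

```text
t: 58.35
tool_pos: [0.5467, 0.005, 0.0988]
eef_rot: [3.14, -0.0, 1.465]
wrist_force: [-3.3, 0.5, 11.2]
opening: 0.0144
grip_force: 29.9
```

```bash
python3 -c "
from chk import *
from plan import plan
chk(Q,cap('top'))
plan(.5467,.005,.098,4,False)"
```

```text
f0 err mm [ 0.5 -1. ] yaw err -0.8 [0.0374 0.0503] 214
f2 err mm [-0.6 -0.6] yaw err -0.8 [0.0404 0.0524] 225
f1 err mm [ 0.7 -0.8] yaw err -0.8 [0.0405 0.0483] 217
b2 err mm [  26.7 -142.6] yaw err -0.8 [0.059 0.038] 161
t 58.4 pos [0.5467 0.0051 0.0988] rpy [ 1.7992e+02 -1.0000e-02  8.3930e+01] open 0.0141 j [ 0.19  0.59 -0.41  1.93  0.36  0.69 -0.54] F [-3.8  0.2 10.1]
shift total [-0.0003  0.      0.0026] rows>= 0.01392361812390183 turn total [ 7.000e-04 -7.000e-04  8.881e-01] rows>= 8.07360586336193
```

Gripped, and the routers are still in place (the extra "b2" blob is the gripper). Turn it on and release.

Call:
jog_arm --jaw '[0, 0, 0, 0, 0, 0, 0, 0, 0, 0]' --offset '[[0, 0, 0], [0, 0, 0], [0, 0, 0], [0, 0, 0], [0, 0, 0], [0, 0, 0], [0, 0, 0], [0, 0, 0], [0, 0, 0], [0, 0, 0]]' --turn '[[0, 0, 0.1], [0, 0, 0.1], [0, 0, 0.1], [0, 0, 0.1], [0, 0, 0.1], [0, 0, 0.1], [0, 0, 0.1], [0, 0, 0.1], [0, 0, 0.1], [0, 0, 0]]'

```text
t: 59.65
tool_pos: [0.5473, 0.0045, 0.0988]
eef_rot: [3.141, -0.002, 0.049]
wrist_force: [-0.2, -2.9, 8.5]
opening: 0.0143
grip_force: 28.0
```

Call:
jog_arm --jaw '[0, 0, 1, 1, 1, 1, 1, 1, 1, 1]' --offset '[[0, 0, 0], [0, 0, 0], [0, 0, 0], [0, 0, 0], [0, 0, 0], [0, 0, 0], [0, 0, 0], [0, 0, -0.1], [0, 0, -0.16], [0, 0, -0.16]]' --turn '[[0, 0, 0], [0, 0, 0], [0, 0, 0], [0, 0, 0], [0, 0, 0], [0, 0, 0], [0, 0, 0], [0, 0, 0], [0, 0, 0], [0, 0, 0]]'

```text
t: 60.9
tool_pos: [0.5459, 0.0044, 0.2247]
eef_rot: [3.141, 0.001, 0.05]
wrist_force: [0.1, 0.3, 0.3]
opening: 0.0891
grip_force: 0.0
```

Call:
jog_arm --jaw '[1, 1, 1, 1, 1, 1, 1, 1, 1, 1]' --offset '[[0, 0, -0.1], [0, 0.15, 0], [0, 0.19, 0], [0, 0.19, 0], [0, 0.19, 0], [0, 0.19, 0], [0, 0.15, 0], [0, 0, 0], [0, 0, 0], [0, 0, 0]]' --turn '[[0, 0, 0], [0, 0, 0], [0, 0, 0], [0, 0, 0], [0, 0, 0], [0, 0, 0], [0, 0, 0], [0, 0, 0], [0, 0, 0], [0, 0, 0]]'

```text
t: 62.15
tool_pos: [0.5628, -0.3111, 0.2535]
eef_rot: [-3.141, -0.0, 0.053]
wrist_force: [-0.3, -0.5, 0.4]
opening: 0.0917
grip_force: 0.0
```

```bash
python3 -c "
from chk import *
from plan import plan
t=cap('top','top4'); chk(Q,t)
cv2.imwrite('pics/t4.png',cv2.resize(t['image'][90:270,170:450,::-1],(800,514),interpolation=cv2.INTER_CUBIC))
plan(.5467,.005,.2,84)"
```

```text
f0 err mm [-0.6 -1.1] yaw err 0.2 [0.0402 0.0498] 215
f2 err mm [-0.5 -0.6] yaw err -0.8 [0.0404 0.0525] 224
f1 err mm [ 0.7 -0.8] yaw err -0.8 [0.0405 0.0483] 217
t 62.2 pos [ 0.5628 -0.3112  0.2536] rpy [-179.96   -0.      3.03] open 0.0919 j [ 0.38  0.49  0.07  1.58 -0.04  1.07 -1.06] F [-0.7 -0.7  0.1]
shift total [ 0.0021 -1.0553  0.1794] rows>= 5.633804406164786 turn total [-4.000e-04 -4.000e-04 -8.997e-01] rows>= 8.178845982419515
```

View pics/t4.png

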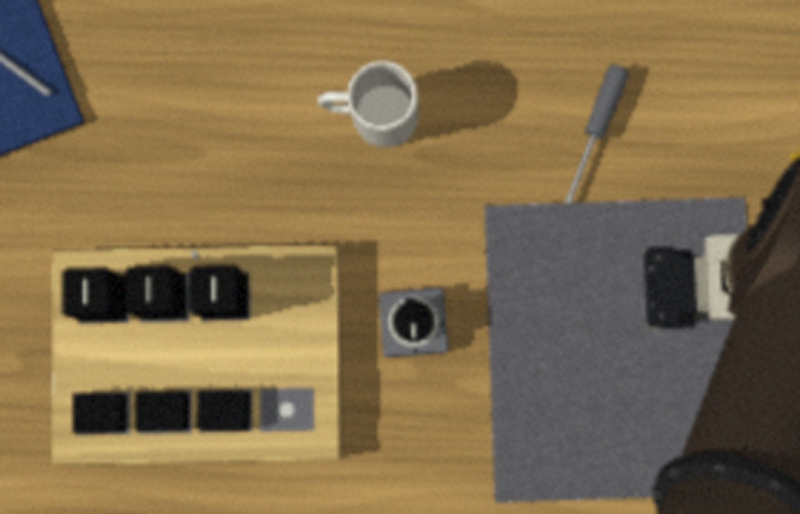

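The line points to the robot (on), the rows are complete, and the mug and screwdriver haven't moved. I'll hand the job in.

```bash
python3 -c "
from rig import bot
print(bot.finish_job())"
```

```text
the job is handed in; nothing more can be done
None
```

I switched the shelf off, set the three towers on back0–2 and the three travel routers on front0–2, turned the switch back on, and handed the job in; the mug and screwdriver were left alone.

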